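# Slide the shaker to the hidden gauge

### The job

Without lifting it, slide the shaker by its leaning handle across the bench onto the tape corners in front of the wooden sound box and pause there. Then slide it straight ahead under the shelf, rod first into the box, until you feel the rod meet the hidden gauge plate and push that in by 1 to 8 mm, no further; let go and leave the shaker standing there with its rod in the box. Do not disturb the other things on the bench or knock the shelf and box.

Things in the scene. Friction and masses are not known exactly. Their poses are not given: they have to be found in the camera images.
- shaker: Shaker, 0.45-0.7 kg: steel drum (60 mm across, x 8 to 58, axis at z 47 mm) lying on a black base plate 110 x 84 x 12 mm. Origin: centre of the plate's underside; x forward along drum and rod, z up. A 12 mm thick rod sticks out in front. A handle leans back from the rear. Stands left or right of the tape corners; sliding friction a few N, varies.
- shaker_grip (a point): Grip point (-57, 0, 75) mm in the shaker's frame, on the axis of the wooden handle blade: 20 mm thick (y), 26 wide, 100 long, leaning back 30 deg towards -x from its foot at (-20, 0, 10) to its end at (-70, 0, 97). Axes as shaker. Tool along the blade: 30 deg from vertical, fingers pointing forward and down, closing along y.
- rod_tip (a point): Front end of the shaker's rod, on its axis: (100, 0, 47) mm in the shaker's frame.
- station: Fixed tape corners, wooden box and shelf. Origin: on the bench, amid the four L-shaped tape corners that frame the shaker's plate; x towards the box, z up. Box: x 150 to 287 mm, 140 wide, 112 high. The gauge hidden in it is met with the shaker's origin at an unknown x between 105 and 140 mm.
- box_mouth (a point): Centre of the lower edge of the box's open mouth: (150, 0, 0) mm in the station's frame, same axes. The mouth is 116 mm wide and 100 mm high, open down to the bench; roof and walls hide the inside.
- shelf_edge (a point): Middle of the lower front edge of the shelf: (67, 0, 215) mm in the station's frame, same axes. The board is 300 mm wide, x 67 to 287, top at 231 mm with instruments up to 271 mm, on 20 mm posts at x 190 and 270, y +-140. When the shaker is home its handle is at this edge or beneath it, so an upright gripper hits the shelf: lean the tool.
- gauge (a joint): Travel (m) of the steel plate, 108 x 70 mm, hidden in the box facing the mouth: 0 as found, growing as the rod pushes it deeper, at most 0.016. It resists with 6 N, has no spring and stays where it was pushed.
- weight: Bystander: brass knobbed weight, 64 mm across, 75 mm high, on the other side of the tape corners. Origin: centre of its underside.
- tape_roll: Bystander: roll of tape lying flat, 72 mm across, 24 mm high, close beside the shaker's way before the box, at about (115, 108, 0) mm in the station's frame. Origin: centre of its underside.
- mug: Bystander: mug 76 mm across, 90 mm high, at the back left. Origin: centre of its underside.
- jar: Bystander: jar 64 mm across, 90 mm high, at the back right. Origin: centre of its underside.
- screwdriver: Bystander: screwdriver lying on the right. Origin: under its middle.
- meter: Bystander: hand-held meter 130 x 80 x 34 mm lying on the left. Origin: centre of its underside.

How it is judged:
By the outcome, as a careful person would: the job done as asked, in the order asked, and still so for the second after the job is handed in, with the robot touching nothing.
It also fails if it takes over 61 s, if anything falls off the work surface, if the arm or the gripper's body presses on something with over 40 N, if the wrist force passes 120 N, or if a joint passes its speed limit or range.

### The arm

A 6-joint arm with a two-finger parallel gripper is mounted at the origin on the work surface. World frame = base frame: x ahead of the robot, y to its left, z up, the work surface at z = 0. Lengths are in mm, angles in rad, forces in N, time in s.
With the tool pointing down it reaches from about 300 to 775 mm from the base axis. Payload 14.6 kg.
Tool frame: the origin (TCP) lies at the very end of the fingers, on their centre line; the grasp point (between the pads) lies 19 mm behind it; z points along the fingers, y is the line along which they close (so a half turn about z gives the same grasp; the last joint's range is limited). The gripper opens to 94 mm and grips with 3 to 60 N. Pads are 16 mm wide; open, the fingers measure 119 mm over their backs; the gripper's body (75 mm by 177 mm) begins 78 mm behind the grasp point.
Start: joints at [1.239, 0.3, 1.521, -0, 1.321, -0.067], TCP at [143.942, 530.82, 205.446] pointing down, gripper open.
Joint ranges: [-3.03, 3.03], [-0.79, 2.21], [0.23, 2.52], [-1.04, 4.18], [0, 3.07], [-2.55, 2.55]. Speed limits (rad/s): [2.22, 2.22, 2.57, 3.14, 3.14, 3.14].

### API

Orientations are given as [roll, pitch, yaw] about the fixed x, y, z axes, in that order (R = Rz(yaw) Ry(pitch) Rx(roll)).
In Python, from cell import manip, eyes, ticket gives the robot as it stands. The module is installed in compiled form; this text tells all that it offers.
- The arm moves only by the tool arm_command, never from a script. Its argument "plan" is a list of rows, each a list of 5 numbers: the opening, from -1 (shut) to 1 (fully open), then the shift along the tool's x, y, z in m, then the turn about the tool's z in rad. In form: [[jaw, dx, dy, dz, roll], ...]. A call has 1 to 20 rows; each row shifts and turns the commanded pose from where the row before left it, along the tool's axes as they then stand; what a row does not reach is not made up. A row lasts 1/8 s, in which the tool goes at most 62.5 mm and 10.7 degrees, less where a joint would pass 70% of its speed; a pose out of reach is approached as far as the arm can. A call is refused whole if a number of a shift passes 0.0625 or a number of a turn 0.188, either way. A call with a gripper value outside its range is refused whole. The fingers move at their own pace and stop on an object; "newtons" is the grip in N (left out, the last holds). Time passes only in rows, so rows that do not move let the fingers close. It gives the time, the measured TCP pose, the force, the opening and the grip force at its end, in the units of the state.
- manip.read_state(): the state, without advancing time (a new reading comes with each control period).
- eyes.camera(name): name is "scene" or "top"; returns a dict with "img" (384x512x3 uint8, blue, green, red), "z_map" (384x512 float32, mm along the optical axis (not along the pixel's ray), 0 where there is no reading), "fx", "fy", "cx", "cy" (pixels), "eye" and "orientation" of the camera in the world. Camera axes: x right, y down, z forward; pixel columns grow to the right and rows downward; lengths in mm; the calibration is good to about 2 mm. A picture is of the moment at which its call begins.
- ticket.sign_off(): hands the job in; it is judged then, once.
The state is a dict: "clock": time; "joints": joint angles; "qd": joint speeds; "effort": joint torques, N m; "eef_pos": TCP position; "eef_rot": TCP orientation; "wrist_force": force on the tool from outside, world axes, zero at the start; "moment": the same for the moment, N m; "finger_gap": finger opening in mm; "finger_force": force on a finger pad.
Only numpy, scipy, OpenCV 4.12 (cv2) and the standard library are available. Lean on these libraries where they do the work, as an engineer would, in place of code of your own. Each camera call takes 0.05 s, during which the arm holds its last target. There are 200 camera calls.

## Working session

There is one attempt and no reset: what is moved stays moved. The work goes in short steps, Python scripts to look and compute and a tool call to move; the robot and the scene stay as the last step left them, time stands still between calls to the robot, and variables do not carry over. Pictures are saved under pics/ and viewed, at most 10 in all, crops included, and the job is handed in when it is done.

Besides the shell and the picture viewer there is one more tool, called as name(argument=value, ...) on one line, values as JSON. arm_command: Moves the arm, as the interface text tells. Its arguments: {"type":"object","properties":{"plan":{"type":"array"},"newtons":{"type":"number"}},"required":["plan"]}

```bash
mkdir -p pics; python3 - <<'E'
from cell import manip, eyes
import cv2, numpy as np
s=manip.read_state(); print({k:np.round(v,3).tolist() for k,v in s.items()})
for n in("scene","top"):
    c=eyes.camera(n); cv2.imwrite(f"pics/{n}0.png",c["img"]); np.savez(f"{n}0.npz",**c)
    print(n,c["fx"],c["fy"],c["cx"],c["cy"],c["eye"],c["orientation"])
E
```

```text
{'clock': 0.0, 'joints': [1.239, 0.3, 1.522, 0.0, 1.321, -0.067], 'qd': [0.001, 0.002, 0.002, 0.0, -0.0, -0.001], 'effort': [0.0, -53.18, -35.273, 0.071, 0.024, -0.0], 'eef_pos': [143.857, 530.572, 204.877], 'eef_rot': [-3.14, -0.0, 2.877], 'wrist_force': [-0.964, 0.199, 0.288], 'moment': [-0.008, -0.032, -0.051], 'finger_force': 0.0, 'finger_gap': 94.178}
scene 398.5523056969449 398.5523056969449 258.6742475284026 189.054284705264 [ 362.11978735  615.46050346 1283.77640075] [-2.6379616   0.01407937 -2.83367396]
top 498.74941205142153 498.74941205142153 254.7551238652372 195.92696203720942 [ 318.46469459    4.96833385 1653.64217158] [-2.95778337 -0.00699701 -1.54828957]
```

View pics/scene0.png

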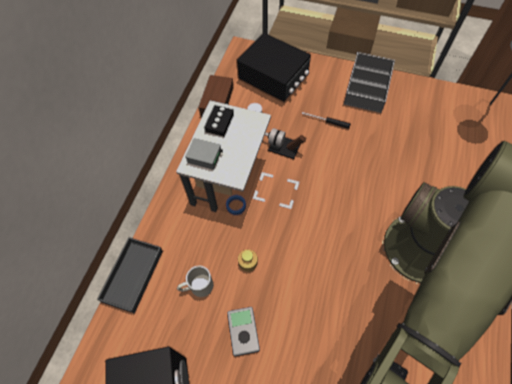

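View pics/top0.png

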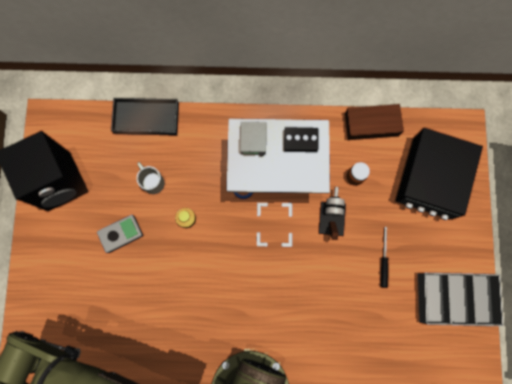

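The top view shows the tape corners around (274,225), the shaker at (333,213) to their right, the shelf at (278,156), the weight at (185,218) and the tape roll peeping out at (243,195). The scene view shows the same from the left side: shaker (285,145), corners (277,190), tape roll (236,205).

```bash
cat > h.py <<'E'
import numpy as np, cv2
from scipy.spatial.transform import Rotation as R
def ray(c,uv,z):
    uv=np.atleast_2d(uv).astype(float)
    d=np.c_[(uv[:,0]-c["cx"])/c["fx"],(uv[:,1]-c["cy"])/c["fy"],np.ones(len(uv))]
    d=d@R.from_euler("xyz",c["orientation"]).as_matrix().T
    e=np.array(c["eye"]); return e+d*((z-e[2])/d[:,2])[:,None]
def cloud(c):
    v,u=np.mgrid[:384,:512]; z=c["z_map"].astype(float)
    p=np.stack([(u-c["cx"])/c["fx"]*z,(v-c["cy"])/c["fy"]*z,z],-1)
    return p@R.from_euler("xyz",c["orientation"]).as_matrix().T+np.array(c["eye"])
E
python3 - <<'E'
from h import *
T=dict(np.load("top0.npz")); S=dict(np.load("scene0.npz"))
for n,c,box in(("top",T,(245,195,305,255)),("scene",S,(245,165,305,212))):
    x0,y0,x1,y1=box; g=c["img"].min(2); m=np.zeros_like(g); m[y0:y1,x0:x1]=(g[y0:y1,x0:x1]>150)
    k,l,st,ce=cv2.connectedComponentsWithStats(m)
    for i in range(1,k):
        if st[i,4]>5:
            P=ray(c,np.argwhere(l==i)[:,::-1],0); print(n,st[i],ray(c,ce[i],0)[0,:2].round(1),P.min(0)[:2].round(),P.max(0)[:2].round())
    P=cloud(c); print(n,"bench z",np.round(P[230:300,200:340,2].mean(),1) )
a=cv2.resize(T["img"][165:255,225:365],None,fx=5.5,fy=5.5,interpolation=cv2.INTER_CUBIC)
b=cv2.resize(S["img"][95:220,175:325],None,fx=5,fy=4.7,interpolation=cv2.INTER_CUBIC)
cv2.imwrite("pics/a.png",a);cv2.imwrite("pics/b.png",b); print(a.shape,b.shape)
E
```

```text
top [257 203  10  13  65] [586.9 -17.9] [561. -38.] [603.  -8.]
top [282 203  10  13  63] [ 589.8 -112.3] [ 564. -123.] [605. -92.]
top [257 233  10  13  60] [475.4 -19.8] [461. -41.] [501. -10.]
top [282 233  10  14  63] [ 475.1 -113.8] [ 460. -123.] [503. -94.]
top bench z 8.9
scene [245 165   7  18  70] [ 659.8 -114.7] [ 651. -144.] [675. -67.]
scene [260 173  13   7  43] [ 588.9 -116.6] [ 563. -127.] [605. -96.]
scene [287 179  12  11  45] [ 477.2 -117.1] [ 461. -128.] [505. -94.]
scene [253 191  12  10  48] [588.6 -22.1] [562. -44.] [604. -11.]
scene [280 200  13   9  49] [476.1 -22.5] [461. -46.] [503. -12.]
scene bench z 7.5
(495, 770, 3) (588, 750, 3)
```

View pics/a.png

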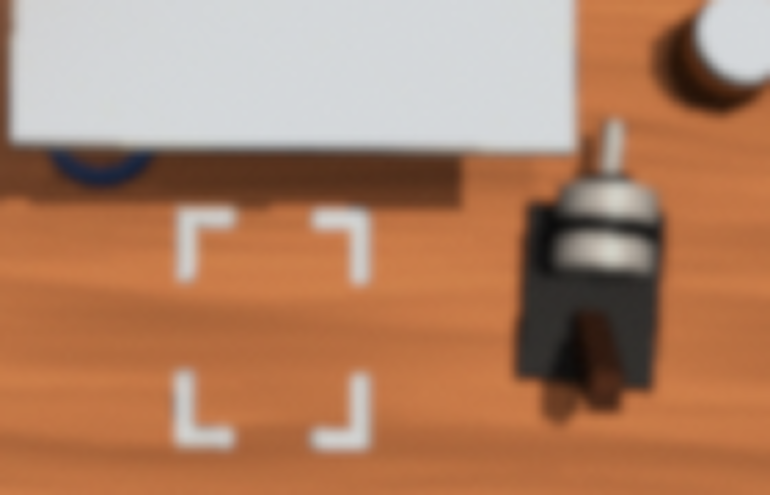

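View pics/b.png

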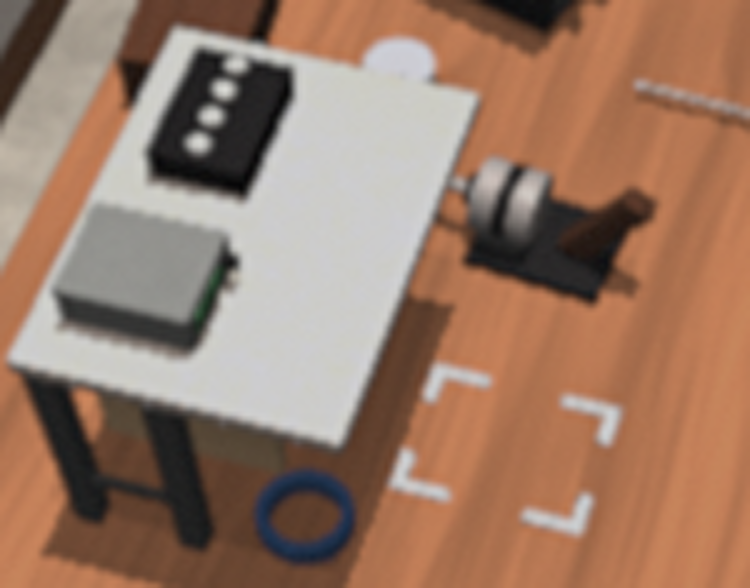

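The crops show the four tape corners cleanly (top crop 175–370, 205–450). The shaker plate corners are at about (530,203), (515,378), (652,390) and (662,215) in the crop, and the rod tip is at (616,120). The handle end is near (605,405), and the blue tape roll is beside the box's mouth.

```bash
python3 - <<'E'
from h import *
T=dict(np.load("top0.npz")); S=dict(np.load("scene0.npz"))
def crop(c,p,org,s): return np.array(p,float)/s+np.array(org)-.5
t=lambda p:crop(T,p,(225,165),5.5)
s=lambda p:np.array(p,float)/[5,4.7]+[175,95]-.5
print("plate top",ray(T,t([(530,203),(515,378),(652,390),(662,212)]),12)[:,:2].round(1).tolist())
print("plate scene rear-left, rearright?, frontleft",ray(S,s([(594,300),(467,263)]),12)[:,:2].round(1).tolist())
print("rodtip top/scene",ray(T,t([(616,121)]),50)[0].round(1),ray(S,s([(452,182)]),50)[0].round(1))
print("handle end top/scene",ray(T,t([(604,408)]),94)[0].round(1),ray(S,s([(648,205)]),97)[0].round(1))
e=ray(T,t([(12,145),(575,153)]),231); print("shelf front top",e.round(1).tolist(), np.arctan2(e[0,0]-e[1,0],-(e[0,1]-e[1,1])))
e=ray(S,s([(342,437),(480,95)]),231); print("shelf front scene",e.round(1).tolist(), np.arctan2(e[0,0]-e[1,0],-(e[0,1]-e[1,1])))
for n,c in(("top",T),("scene",S)):
    P=cloud(c); b=(np.abs(P[...,0]-400)<60)&(np.abs(P[...,1]+70)<60); print(n,"bench",np.median(P[b],0).round(1))
    b=(P[...,2]>215)&(P[...,2]<240)&(np.abs(P[...,0]-700)<150)&(np.abs(P[...,1]+70)<170)
    r=cv2.minAreaRect(P[b][:,:2].astype(np.float32)); print("shelf",r,np.median(P[b][:,2]))
    # plate mask: dark, height 5..20
    b=(P[...,2]>6)&(P[...,2]<20)&(P[...,0]>440)&(P[...,0]<640)&(P[...,1]<-150)&(P[...,1]>-280)&(c["img"].max(2)<75)
    r=cv2.minAreaRect(ray(c,np.argwhere(b)[:,::-1],12)[:,:2].astype(np.float32)); print("plate",b.sum(),r)
    hsv=cv2.cvtColor(c["img"],cv2.COLOR_BGR2HSV)
    near=(P[...,0]>430)&(P[...,0]<660)&(P[...,1]<-140)&(P[...,1]>-290)
    m=near&(c["img"].max(2)<75); m2=near&(P[...,2]>25)&(P[...,2]<85)&(P[...,0]>490)
    print("dark",m.sum())
    # handle: brown above plate
    hm=near&(P[...,2]>28)&(P[...,0]<510)&(hsv[...,1]>60)
    q=P[hm]; o=q.mean(0); u,d,v=np.linalg.svd(q-o); print("handle",hm.sum(),o.round(1),v[0].round(3),q.min(0).round(),q.max(0).round())
    for z in (35,50,65,80,95):
        k=hm&(np.abs(P[...,2]-z)<6)
        if k.any(): print(z,P[k].mean(0).round(1),k.sum())
    rm=near&(P[...,2]>42)&(P[...,2]<60)&(P[...,0]>600); print("rod",rm.sum(),P[rm].round(1).tolist())
E
```

```text
plate top [[610.5, -221.1], [503.5, -211.9], [498.2, -294.2], [606.8, -301.4]]
plate scene rear-left, rearright?, frontleft [[506.3, -212.9], [609.1, -219.1]]
rodtip top/scene [ 654.7 -267.4   50. ] [ 635.9 -266.9   50. ]
handle end top/scene [ 478.3 -251.8   94. ] [ 482.2 -254.1   97. ]
shelf front top [[596.1, 82.9, 231.0], [598.9, -214.8, 231.0]] -3.132194422980789
shelf front scene [[599.3, 76.0, 231.0], [600.6, -216.5, 231.0]] -3.1373564221438426
top bench [ 3.996e+02 -6.870e+01  3.000e-01]
shelf ((709.7662963867188, -64.80229187011719), (222.87364196777344, 300.92852783203125), 0.334237277507782) 231.23417461969723
plate 284 ((555.1632690429688, -248.09170532226562), (59.825443267822266, 107.0373764038086), 89.54014587402344)
dark 563
handle 76 [ 492.5 -250.6   93. ] [-0.654 -0.233  0.72 ] [ 476. -263.   62.] [ 510. -241.  108.]
65 [ 499.1 -242.8   65.4] 3
80 [ 501.7 -247.6   83.3] 10
95 [ 489.1 -250.9   94.8] 38
rod 55 [[655.7, -262.0, 52.5], [655.9, -265.4, 51.9], [652.6, -262.2, 51.5], [651.6, -264.6, 56.5], [652.0, -268.1, 55.0], [649.8, -259.4, 48.5], [648.8, -261.8, 53.7]
[... 1618 characters left out ...]
.6, 55.0], [635.5, -266.6, 51.9], [631.8, -267.6, 52.1], [629.2, -272.3, 47.1], [633.3, -259.5, 55.6], [631.6, -267.2, 46.4], [627.4, -266.3, 49.2], [621.7, -260.7, 58.5], [637.1, -259.1, 48.3], [634.1, -262.3, 45.3], [629.8, -261.2, 48.5], [625.9, -261.6, 49.4], [621.0, -258.6, 49.0], [618.7, -251.0, 53.4], [618.1, -249.2, 49.6], [615.2, -239.3, 57.3], [611.7, -240.8, 56.8], [607.6, -240.4, 58.9], [604.3, -242.3, 57.8], [613.5, -233.8, 58.9], [606.6, -237.1, 57.3], [614.9, -238.7, 45.4], [609.4, -233.5, 54.6], [606.6, -237.3, 50.6], [602.7, -237.6, 51.9], [614.0, -235.7, 43.3], [609.2, -233.0, 48.8], [607.0, -238.8, 42.0], [601.5, -233.6, 51.2], [605.5, -234.0, 42.6], [601.0, -231.9, 47.3]]
```

arm_command(plan=[[1, 0, 0, -0.03, -0.132], [1, 0, 0, -0.03, -0.132], [1, -0.032, -0.048, -0.018, 0], [1, -0.032, -0.048, -0.018, 0], [1, -0.032, -0.048, -0.018, 0], [1, -0.032, -0.048, -0.018, 0], [1, -0.032, -0.048, -0.018, 0], [1, -0.032, -0.048, -0.018, 0], [1, -0.032, -0.048, -0.018, 0], [1, -0.032, -0.048, -0.018, 0], [1, -0.032, -0.048, -0.018, 0], [1, -0.032, -0.048, -0.018, 0], [1, -0.032, -0.048, -0.018, 0], [1, 0, 0, 0, 0]])

```text
clock: 1.85
eef_pos: [496.9, -0.2, 462.9]
eef_rot: [-3.141, -0.001, 3.137]
wrist_force: [-0.2, -0.3, -0.3]
finger_gap: 94.3
finger_force: 0.0
```

arm_command(plan=[[1, -0.05, 0, 0, 0], [1, -0.05, 0, 0, 0], [1, -0.05, 0, 0, 0], [1, -0.05, 0, 0, 0], [1, -0.05, 0, 0, 0], [1, -0.05, 0, 0, 0], [1, -0.05, 0, 0, 0], [1, -0.05, 0, 0, 0]])

```text
clock: 2.85
eef_pos: [763.1, 3.0, 394.3]
eef_rot: [3.141, 0.084, -3.142]
wrist_force: [-0.0, 0.2, 0.3]
finger_gap: 94.1
finger_force: 0.0
```

```bash
python3 -c "
from cell import manip
import numpy as np
s=manip.read_state();print({k:np.round(s[k],3).tolist() for k in('clock','joints','eef_pos','eef_rot','qd')})"
```

```text
{'clock': 2.85, 'joints': [-0.046, 0.862, 0.237, 0.005, 1.958, -1.615], 'eef_pos': [763.091, 3.027, 394.27], 'eef_rot': [3.141, 0.084, -3.142], 'qd': [0.005, 0.183, -0.002, 0.01, -0.382, 0.007]}
```

arm_command(plan=[[1, -0.05, 0, -0.03, 0], [1, -0.05, 0, -0.03, 0], [1, -0.05, 0, -0.03, 0], [1, -0.05, 0, -0.03, 0]])

```text
clock: 3.35
eef_pos: [776.9, 1.3, 434.9]
eef_rot: [3.141, 0.218, 3.141]
wrist_force: [-0.0, 0.2, 0.8]
finger_gap: 94.1
finger_force: 0.0
```

```bash
python3 -c "
from cell import manip
import numpy as np
s=manip.read_state();print({k:np.round(s[k],3).tolist() for k in('clock','joints','eef_pos','eef_rot','qd')})"
```

```text
{'clock': 3.35, 'joints': [-0.049, 0.815, 0.235, 0.012, 1.873, -1.615], 'eef_pos': [776.854, 1.328, 434.928], 'eef_rot': [3.141, 0.218, 3.141], 'qd': [-0.008, -0.099, 0.002, 0.013, -0.157, -0.001]}
```

arm_command(plan=[[1, -0.05, 0, -0.04, 0], [1, -0.05, 0, -0.04, 0], [1, -0.05, 0, -0.04, 0], [1, -0.05, 0, -0.04, 0], [1, -0.05, 0, -0.04, 0], [1, -0.05, 0, -0.04, 0]])

```text
clock: 4.1
eef_pos: [749.3, 0.6, 553.9]
eef_rot: [3.14, 0.42, 3.14]
wrist_force: [-0.4, 0.7, 0.4]
finger_gap: 93.9
finger_force: 0.0
```

arm_command(plan=[[1, -0.05, 0, -0.04, 0], [1, -0.05, 0, -0.04, 0], [1, -0.05, 0, -0.04, 0]])

```text
clock: 4.47
eef_pos: [724.5, 0.4, 616.3]
eef_rot: [3.14, 0.522, 3.14]
wrist_force: [0.2, 0.4, 0.3]
finger_gap: 93.9
finger_force: 0.0
```

```bash
python3 -c "
from cell import manip
import numpy as np
s=manip.read_state();print({k:np.round(s[k],3).tolist() for k in('clock','joints','eef_pos','eef_rot','qd')})"
```

```text
{'clock': 4.475, 'joints': [-0.062, 0.583, 0.236, 0.032, 1.802, -1.616], 'eef_pos': [724.485, 0.355, 616.342], 'eef_rot': [3.14, 0.522, 3.14], 'qd': [-0.016, -0.221, 0.0, 0.022, -0.048, 0.0]}
```

arm_command(plan=[[1, 0.0424, -0.023, 0.0205, -0.009], [1, 0.0424, -0.023, 0.0205, 0], [1, 0.0424, -0.023, 0.0205, 0], [1, 0.0424, -0.023, 0.0205, 0], [1, 0.0424, -0.023, 0.0205, 0], [1, 0.0424, -0.023, 0.0205, 0], [1, 0.0424, -0.023, 0.0205, 0], [1, 0.0424, -0.023, 0.0205, 0], [1, 0.0424, -0.023, 0.0205, 0], [1, 0.0424, -0.023, 0.0205, 0], [1, 0.0424, -0.023, 0.0205, 0], [1, 0, 0, 0, 0], [1, 0, 0, 0, 0]])

```text
clock: 6.1
eef_pos: [458.9, -238.4, 223.9]
eef_rot: [-3.138, 0.521, -3.134]
wrist_force: [0.6, 0.6, -0.3]
finger_gap: 94.1
finger_force: 0.0
```

```bash
cat > st.py <<'E'
from cell import manip
from h import *
import sys
s=manip.read_state();print({k:np.round(s[k],3).tolist() for k in('clock','joints','eef_pos','eef_rot','wrist_force')})
M=R.from_euler("xyz",s["eef_rot"]).as_matrix(); print(M.round(3).tolist())
if len(sys.argv)>1: print("tool delta mm",(M.T@(np.array(eval(sys.argv[1]))-s["eef_pos"])).round(1))
E
python3 st.py "[507.7,-252.6,58.5]"
```

```text
{'clock': 6.1, 'joints': [-0.725, -0.019, 1.927, 0.443, 0.878, -2.526], 'eef_pos': [458.872, -238.351, 223.877], 'eef_rot': [-3.138, 0.521, -3.134], 'wrist_force': [0.576, 0.579, -0.306]}
[[-0.867, -0.005, 0.498], [-0.006, 1.0, -0.0], [-0.498, -0.003, -0.867]]
tool delta mm [ 40.  -13.9 167.8]
```

arm_command(plan=[[1, 0, 0, 0, 0.1848], [1, 0, 0, 0, 0.1848], [1, 0, 0, 0, 0.1848], [1, 0, 0, 0, 0.1848], [1, 0, 0, 0, 0.1848], [1, 0, 0, 0, 0.1848], [1, 0, 0, 0, 0.1848], [1, 0, 0, 0, 0.1848], [1, 0, 0, 0, 0.1848], [1, 0, 0, 0, 0.1848], [1, 0, 0, 0, 0.1848], [1, 0, 0, 0, 0.1848], [1, 0, 0, 0, 0.1848], [1, 0, 0, 0, 0.1848], [1, 0, 0, 0, 0.1848], [1, 0, 0, 0, 0.1848], [1, 0, 0, 0, 0.1848], [1, 0, 0, 0, 0]])

```text
clock: 8.35
eef_pos: [459.2, -237.8, 223.8]
eef_rot: [3.137, -0.521, 0.01]
wrist_force: [-0.2, 0.5, -0.1]
finger_gap: 94.1
finger_force: 0.0
```

```bash
python3 st.py "[507.7,-252.6,58.5]"
```

```text
{'clock': 8.35, 'joints': [-0.724, -0.019, 1.927, 0.443, 0.878, 0.614], 'eef_pos': [459.168, -237.821, 223.829], 'eef_rot': [3.137, -0.521, 0.01], 'wrist_force': [-0.204, 0.502, -0.084]}
[[0.867, 0.008, 0.498], [0.009, -1.0, 0.0], [0.498, 0.004, -0.867]]
tool delta mm [-40.3  14.5 167.6]
```

arm_command(plan=[[1, -0.02, 0.0073, 0, 0], [1, -0.0203, 0.0072, 0, 0], [1, 0, 0, 0.034, 0], [1, 0, 0, 0.034, 0], [1, 0, 0, 0.034, 0], [1, 0, 0, 0.034, 0], [1, 0, 0, 0.0316, 0], [1, 0, 0, 0, 0], [1, 0, 0, 0, 0]])

```text
clock: 9.48
eef_pos: [506.8, -252.9, 58.2]
eef_rot: [3.137, -0.52, 0.01]
wrist_force: [-0.3, -0.6, 0.2]
finger_gap: 94.3
finger_force: 0.0
```

```bash
python3 st.py "[507.7,-252.6,58.5]"; python3 - <<'E'
from cell import eyes
import cv2,numpy as np
c=eyes.camera("scene"); np.savez("scene1.npz",**c)
d=eyes.camera("top"); np.savez("top1.npz",**d)
a=cv2.resize(c["img"][90:215,220:350],None,fx=3,fy=3,interpolation=2);b=cv2.resize(d["img"][155:280,280:410],None,fx=3,fy=3,interpolation=2)
cv2.imwrite("pics/g1.png",np.hstack([a,b]))
E
```

```text
{'clock': 9.475, 'joints': [-0.678, 0.34, 1.958, 0.674, 0.524, 0.347], 'eef_pos': [506.759, -252.865, 58.2], 'eef_rot': [3.137, -0.52, 0.01], 'wrist_force': [-0.268, -0.588, 0.194]}
[[0.868, 0.008, 0.497], [0.009, -1.0, 0.001], [0.497, 0.004, -0.868]]
tool delta mm [ 1.  -0.3  0.2]
```

View pics/g1.png

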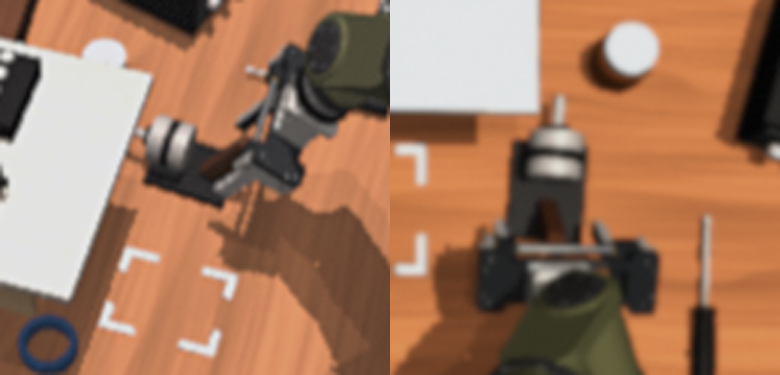

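The handle (right half ~ (550,222)) sits between the open fingers, and nothing else is near them. Closing.

arm_command(plan=[[-1, 0, 0, 0, 0], [-1, 0, 0, 0, 0], [-1, 0, 0, 0, 0], [-1, 0, 0, 0, 0], [-1, 0, 0, 0, 0], [-1, 0, 0, 0, 0], [-1, 0, 0, 0, 0], [-1, 0, 0, 0, 0]], newtons=30)

```text
clock: 10.58
eef_pos: [506.5, -253.2, 57.0]
eef_rot: [3.138, -0.519, 0.006]
wrist_force: [-1.7, 6.4, 0.6]
finger_gap: 19.8
finger_force: 29.9
```

```bash
cat > shk.py <<'E'
from cell import eyes
from h import *
import sys
for n in("top","scene"):
    c=eyes.camera(n); np.savez(sys.argv[1]+n+".npz",**c); P=cloud(c); x,y=eval(sys.argv[2])
    m=(abs(P[...,0]-x-85)<17)&(abs(P[...,1]-y)<12)&(abs(P[...,2]-50)<9); q=P[m][:,:2]
    if m.sum()>8:
        f=cv2.fitLine(q.astype(np.float32),cv2.DIST_L2,0,.01,.01).ravel(); print(n,"rod",m.sum(),q.mean(0).round(1),"tipx",q[:,0].max().round(1),f.round(3))
    d=(abs(P[...,0]-x-33)<40)&(abs(P[...,1]-y)<45)&(P[...,2]>25)&(P[...,2]<85); print(n,"drum",P[d].min(0).round(1),P[d].max(0).round(1),P[d].mean(0).round(1))
E
python3 shk.py g2 "(555,-257)"; python3 st.py
```

```text
top rod 26 [ 640.2 -249. ] tipx 656.4 [ 9.99000e-01  4.50000e-02  6.40185e+02 -2.49007e+02]
top drum [ 562.6 -277.9   25.3] [ 627.9 -218.7   84.4] [ 588.  -246.1   67.5]
scene rod 11 [ 630.5 -250.5] tipx 637.1 [ 9.48000e-01  3.18000e-01  6.30471e+02 -2.50491e+02]
scene drum [ 562.4 -278.3   25.2] [ 628.  -218.2   82.7] [ 587.4 -239.7   62.9]
{'clock': 10.675, 'joints': [-0.679, 0.342, 1.958, 0.675, 0.523, 0.348], 'eef_pos': [506.429, -252.905, 56.908], 'eef_rot': [3.139, -0.519, 0.006], 'wrist_force': [-0.803, -2.577, 0.975]}
[[0.868, 0.005, 0.496], [0.006, -1.0, 0.001], [0.496, 0.002, -0.868]]
```

arm_command(plan=[[-1, -0.0012, -0.0115, -0.0007, 0], [-1, -0.0012, -0.0115, -0.0007, 0], [-1, -0.0012, -0.0115, -0.0007, 0], [-1, -0.0012, -0.0115, -0.0007, 0], [-1, -0.0012, -0.0115, -0.0007, 0], [-1, -0.0012, -0.0115, -0.0007, 0], [-1, -0.0012, -0.0115, -0.0007, 0], [-1, -0.0012, -0.0115, -0.0007, 0], [-1, -0.0012, -0.0115, -0.0007, 0], [-1, -0.0012, -0.0115, -0.0007, 0], [-1, -0.0012, -0.0115, -0.0007, 0], [-1, -0.0012, -0.0115, -0.0007, 0], [-1, -0.0012, -0.0115, -0.0007, 0], [-1, -0.0012, -0.0115, -0.0007, 0], [-1, -0.0012, -0.0115, -0.0007, 0], [-1, -0.0012, -0.0115, -0.0007, 0], [-1, 0, 0, 0, 0], [-1, 0, 0, 0, 0]])

```text
clock: 12.92
eef_pos: [483.0, -67.8, 56.8]
eef_rot: [3.141, -0.518, 0.008]
wrist_force: [-2.3, 7.8, 8.1]
finger_gap: 19.8
finger_force: 30.0
```

```bash
python3 shk.py g3 "(532,-67)"; python3 st.py;  python3 - <<'E'
import cv2,numpy as np
c=np.load("g3scene.npz")["img"];d=np.load("g3top.npz")["img"]
a=cv2.resize(c[120:230,210:340],None,fx=3,fy=3,interpolation=2);b=cv2.resize(d[165:275,220:350],None,fx=3,fy=3,interpolation=2)
cv2.imwrite("pics/g3.png",np.hstack([a,b]))
E
```

```text
top rod 39 [616.5 -64.3] tipx 632.5 [ 1.00000e+00  1.60000e-02  6.16482e+02 -6.42530e+01]
top drum [539.2 -92.7  36.8] [604.6 -33.9  84.5] [564.2 -63.   67.8]
scene rod 29 [615.3 -63.6] tipx 630.5 [ 9.99000e-01  3.20000e-02  6.15329e+02 -6.35820e+01]
scene drum [538.6 -93.7  26.2] [604.2 -33.9  80.8] [564.  -56.3  64.2]
{'clock': 13.025, 'joints': [-0.297, 0.164, 2.201, 0.499, 0.315, 0.825], 'eef_pos': [482.995, -67.828, 56.78], 'eef_rot': [3.141, -0.518, 0.008], 'wrist_force': [-1.82, 7.592, 7.815]}
[[0.869, 0.008, 0.495], [0.007, -1.0, 0.003], [0.495, 0.001, -0.869]]
```

View pics/g3.png

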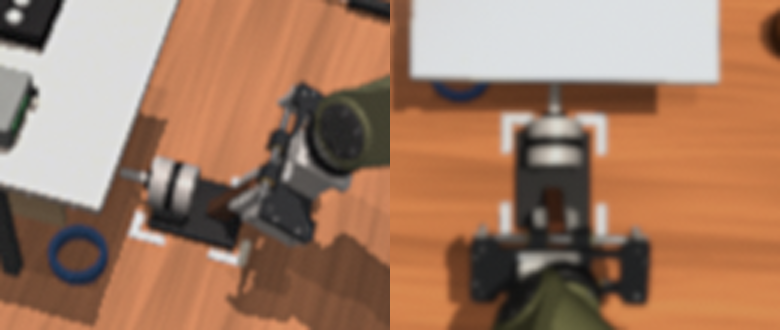

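The plate sits inside the four corners (right half: plate 515–591 between corner edges 502–607). The rod measures about 1.5 mm too far left, so I'll nudge it and pause.

arm_command(plan=[[-1, 0, 0.0015, 0, 0], [-1, 0, 0, 0, 0], [-1, 0, 0, 0, 0], [-1, 0, 0, 0, 0], [-1, 0, 0, 0, 0], [-1, 0, 0, 0, 0], [-1, 0, 0, 0, 0], [-1, 0, 0, 0, 0], [-1, 0, 0, 0, 0], [-1, 0, 0, 0, 0], [-1, 0, 0, 0, 0], [-1, 0, 0, 0, 0]])

```text
clock: 14.52
eef_pos: [483.1, -69.4, 56.8]
eef_rot: [3.141, -0.518, 0.008]
wrist_force: [-0.5, 6.5, 7.7]
finger_gap: 19.9
finger_force: 30.0
```

```bash
python3 shk.py g4 "(532,-67)"; python3 st.py
```

```text
top rod 38 [616.9 -64.1] tipx 632.1 [ 1.00000e+00  2.90000e-02  6.16877e+02 -6.41200e+01]
top drum [539.3 -96.2  34.1] [604.7 -36.6  84.4] [564.5 -64.6  68.3]
scene rod 27 [616.  -65.3] tipx 629.9 [ 1.0000e+00  2.1000e-02  6.1602e+02 -6.5279e+01]
scene drum [538.5 -93.5  25.1] [604.  -35.6  81.9] [564.1 -57.6  63.6]
{'clock': 14.625, 'joints': [-0.302, 0.165, 2.2, 0.504, 0.316, 0.817], 'eef_pos': [483.078, -69.422, 56.801], 'eef_rot': [3.141, -0.518, 0.008], 'wrist_force': [-0.779, 6.128, 7.63]}
[[0.869, 0.008, 0.495], [0.007, -1.0, 0.003], [0.495, 0.001, -0.869]]
```

arm_command(plan=[[-1, 0.00695, 0, 0.00396, 0], [-1, 0.00695, 0, 0.00396, 0], [-1, 0.00695, 0, 0.00396, 0], [-1, 0.00695, 0, 0.00396, 0], [-1, 0.00695, 0, 0.00396, 0], [-1, 0.00695, 0, 0.00396, 0], [-1, 0.00695, 0, 0.00396, 0], [-1, 0.00695, 0, 0.00396, 0], [-1, 0.00695, 0, 0.00396, 0], [-1, 0.00695, 0, 0.00396, 0], [-1, 0.00695, 0, 0.00396, 0], [-1, 0.00695, 0, 0.00396, 0], [-1, 0, 0, 0, 0], [-1, 0, 0, 0, 0]])

```text
clock: 16.38
eef_pos: [579.1, -69.6, 56.8]
eef_rot: [3.14, -0.519, 0.007]
wrist_force: [3.7, 0.9, 1.6]
finger_gap: 20.2
finger_force: 30.0
```

```bash
python3 st.py
```

```text
{'clock': 16.375, 'joints': [-0.237, 0.343, 1.958, 0.347, 0.354, 1.03], 'eef_pos': [579.148, -69.592, 56.762], 'eef_rot': [3.14, -0.519, 0.007], 'wrist_force': [3.704, 0.901, 1.595]}
[[0.868, 0.006, 0.496], [0.006, -1.0, 0.001], [0.496, 0.002, -0.868]]
```

arm_command(plan=[[-1, 0.00087, 0, 0.0005, 0], [-1, 0.00087, 0, 0.0005, 0], [-1, 0.00087, 0, 0.0005, 0], [-1, 0.00087, 0, 0.0005, 0]])

```text
clock: 16.88
eef_pos: [582.5, -69.7, 56.8]
eef_rot: [3.14, -0.518, 0.007]
wrist_force: [-8.8, -0.7, 10.7]
finger_gap: 19.9
finger_force: 30.0
```

arm_command(plan=[[-1, 0.00087, 0, 0.0005, 0], [-1, 0.00087, 0, 0.0005, 0], [-1, 0.00087, 0, 0.0005, 0]])

```text
clock: 17.25
eef_pos: [585.5, -69.7, 56.8]
eef_rot: [3.14, -0.518, 0.007]
wrist_force: [-9.7, -0.7, 10.6]
finger_gap: 19.7
finger_force: 30.0
```

arm_command(plan=[[-1, 0.00087, 0, 0.0005, 0], [-1, 0.00087, 0, 0.0005, 0], [-1, 0.00087, 0, 0.0005, 0]])

```text
clock: 17.62
eef_pos: [588.5, -69.7, 56.8]
eef_rot: [3.14, -0.518, 0.007]
wrist_force: [-9.6, 0.5, 10.6]
finger_gap: 19.9
finger_force: 30.0
```

arm_command(plan=[[-1, 0.00087, 0, 0.0005, 0], [-1, 0.00087, 0, 0.0005, 0]])

```text
clock: 17.88
eef_pos: [590.5, -69.7, 56.7]
eef_rot: [3.14, -0.518, 0.007]
wrist_force: [-9.9, -0.1, 10.4]
finger_gap: 19.6
finger_force: 30.0
```

arm_command(plan=[[-1, 0.00087, 0, 0.0005, 0], [-1, 0.00087, 0, 0.0005, 0]])

```text
clock: 18.12
eef_pos: [592.5, -69.7, 56.8]
eef_rot: [3.14, -0.518, 0.007]
wrist_force: [-10.5, -1.0, 10.7]
finger_gap: 20.3
finger_force: 30.0
```

arm_command(plan=[[-1, 0.00087, 0, 0.0005, 0], [-1, 0.00087, 0, 0.0005, 0]])

```text
clock: 18.38
eef_pos: [594.5, -69.7, 56.8]
eef_rot: [3.14, -0.518, 0.007]
wrist_force: [-9.0, 0.2, 10.8]
finger_gap: 19.6
finger_force: 30.0
```

arm_command(plan=[[-1, 0.00087, 0, 0.0005, 0], [-1, 0.00087, 0, 0.0005, 0]])

```text
clock: 18.62
eef_pos: [596.5, -69.7, 56.8]
eef_rot: [3.14, -0.518, 0.007]
wrist_force: [-10.7, -0.8, 11.2]
finger_gap: 20.0
finger_force: 30.0
```

arm_command(plan=[[-1, 0.00087, 0, 0.0005, 0], [-1, 0.00087, 0, 0.0005, 0]])

```text
clock: 18.88
eef_pos: [598.5, -69.6, 56.8]
eef_rot: [3.14, -0.518, 0.007]
wrist_force: [-9.3, -0.5, 11.1]
finger_gap: 19.8
finger_force: 30.0
```

arm_command(plan=[[-1, 0.00087, 0, 0.0005, 0], [-1, 0.00087, 0, 0.0005, 0]])

```text
clock: 19.12
eef_pos: [600.5, -69.6, 56.8]
eef_rot: [3.14, -0.518, 0.007]
wrist_force: [-8.8, -0.8, 10.4]
finger_gap: 19.5
finger_force: 30.0
```

arm_command(plan=[[-1, 0.00087, 0, 0.0005, 0], [-1, 0.00087, 0, 0.0005, 0]])

```text
clock: 19.38
eef_pos: [602.6, -69.6, 56.8]
eef_rot: [3.14, -0.518, 0.007]
wrist_force: [-9.2, -0.7, 10.5]
finger_gap: 20.1
finger_force: 30.0
```

arm_command(plan=[[-1, 0.00087, 0, 0.0005, 0], [-1, 0.00087, 0, 0.0005, 0]])

```text
clock: 19.62
eef_pos: [604.6, -69.6, 56.7]
eef_rot: [3.14, -0.518, 0.007]
wrist_force: [-8.4, 0.3, 11.3]
finger_gap: 19.7
finger_force: 30.0
```

arm_command(plan=[[-1, 0.00087, 0, 0.0005, 0], [-1, 0.00087, 0, 0.0005, 0]])

```text
clock: 19.88
eef_pos: [606.6, -69.6, 56.8]
eef_rot: [3.14, -0.518, 0.007]
wrist_force: [-9.8, -0.2, 11.5]
finger_gap: 19.5
finger_force: 30.0
```

arm_command(plan=[[-1, 0.00087, 0, 0.0005, 0], [-1, 0.00087, 0, 0.0005, 0]])

```text
clock: 20.12
eef_pos: [608.6, -69.6, 56.8]
eef_rot: [3.14, -0.518, 0.007]
wrist_force: [-9.6, -0.5, 10.9]
finger_gap: 20.0
finger_force: 30.0
```

arm_command(plan=[[-1, 0.00087, 0, 0.0005, 0], [-1, 0.00087, 0, 0.0005, 0]])

```text
clock: 20.38
eef_pos: [610.6, -69.6, 56.8]
eef_rot: [3.14, -0.518, 0.007]
wrist_force: [-9.5, -0.6, 10.2]
finger_gap: 19.8
finger_force: 30.0
```

arm_command(plan=[[-1, 0.00087, 0, 0.0005, 0], [-1, 0.00087, 0, 0.0005, 0]])

```text
clock: 20.62
eef_pos: [612.6, -69.6, 56.8]
eef_rot: [3.14, -0.518, 0.007]
wrist_force: [-10.0, -0.5, 10.8]
finger_gap: 19.7
finger_force: 30.0
```

arm_command(plan=[[-1, 0.00087, 0, 0.0005, 0], [-1, 0.00087, 0, 0.0005, 0]])

```text
clock: 20.88
eef_pos: [614.6, -69.6, 56.8]
eef_rot: [3.14, -0.518, 0.007]
wrist_force: [-9.3, 0.1, 10.5]
finger_gap: 19.7
finger_force: 30.0
```

arm_command(plan=[[-1, 0.00087, 0, 0.0005, 0], [-1, 0.00087, 0, 0.0005, 0]])

```text
clock: 21.12
eef_pos: [616.6, -69.6, 56.8]
eef_rot: [3.14, -0.518, 0.007]
wrist_force: [-10.0, -0.9, 10.8]
finger_gap: 19.9
finger_force: 30.0
```

arm_command(plan=[[-1, 0.00087, 0, 0.0005, 0], [-1, 0.00087, 0, 0.0005, 0]])

```text
clock: 21.38
eef_pos: [618.2, -69.5, 56.8]
eef_rot: [3.14, -0.517, 0.007]
wrist_force: [-19.0, -0.7, 17.1]
finger_gap: 19.7
finger_force: 30.0
```

arm_command(plan=[[-1, 0.00087, 0, 0.0005, 0], [-1, 0.00087, 0, 0.0005, 0]])

```text
clock: 21.62
eef_pos: [620.2, -69.5, 56.8]
eef_rot: [3.14, -0.517, 0.007]
wrist_force: [-18.9, -1.6, 17.8]
finger_gap: 19.8
finger_force: 30.0
```

The force stepped from a steady −10 N to a steady −19 N at TCP x≈617, so the rod has met the gauge plate and pushed it about 3 mm. I'll push a little more, pause, then let go.

arm_command(plan=[[-1, 0.00087, 0, 0.0005, 0], [-1, 0, 0, 0, 0], [-1, 0, 0, 0, 0]])

```text
clock: 22.0
eef_pos: [621.3, -69.5, 56.8]
eef_rot: [3.14, -0.517, 0.007]
wrist_force: [-16.5, -1.1, 14.6]
finger_gap: 19.8
finger_force: 30.0
```

```bash
python3 st.py; python3 - <<'E'
from cell import eyes
import cv2,numpy as np
c=eyes.camera("scene")["img"];d=eyes.camera("top")["img"]
a=cv2.resize(c[100:230,180:310],None,fx=3,fy=3,interpolation=2);b=cv2.resize(d[145:275,215:345],None,fx=3,fy=3,interpolation=2)
cv2.imwrite("pics/g5.png",np.hstack([a,b]))
E
```

```text
{'clock': 22.0, 'joints': [-0.217, 0.418, 1.844, 0.29, 0.387, 1.106], 'eef_pos': [621.27, -69.509, 56.791], 'eef_rot': [3.14, -0.517, 0.007], 'wrist_force': [-16.476, -1.133, 14.561]}
[[0.869, 0.006, 0.495], [0.006, -1.0, 0.002], [0.495, 0.002, -0.869]]
```

View pics/g5.png

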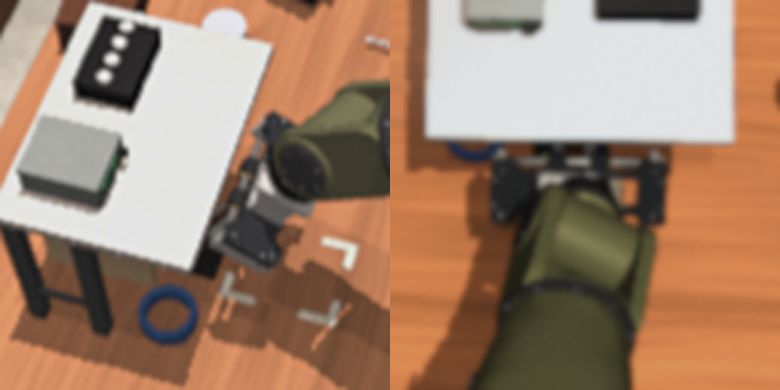

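The shaker is under the shelf's edge with its plate's rear at the mouth side, the gripper is clear of the shelf, and the tape roll at (168,312) is untouched. Letting go.

arm_command(plan=[[0.1, 0, 0, 0, 0], [0.1, 0, 0, 0, 0], [0.1, 0, 0, 0, 0], [0.1, 0, 0, 0, 0], [0.1, 0, 0, 0, 0], [0.1, 0, 0, 0, 0]])

```text
clock: 22.85
eef_pos: [622.3, -69.6, 56.6]
eef_rot: [3.139, -0.519, 0.007]
wrist_force: [-0.9, -0.3, 0.4]
finger_gap: 51.6
finger_force: 0.0
```

arm_command(plan=[[0.1, -0.0, 0, -0.01, 0], [0.1, -0.005, 0, -0.012, 0], [0.1, -0.005, 0, -0.012, 0], [0.1, -0.005, 0, -0.015, 0], [0.1, -0.005, 0, -0.02, 0], [0.1, -0.01, 0, -0.03, 0], [0.1, -0.01, 0, -0.03, 0], [0.1, -0.03, 0, -0.04, 0], [0.1, -0.03, 0, -0.04, 0], [0.1, -0.03, 0, -0.04, 0], [0.1, 0, 0, 0, 0], [0.1, 0, 0, 0, 0]])

```text
clock: 24.35
eef_pos: [386.0, -70.7, 208.6]
eef_rot: [3.139, -0.52, 0.007]
wrist_force: [0.2, -0.0, 0.1]
finger_gap: 51.5
finger_force: 0.0
```

```bash
python3 - <<'E'
from cell import eyes
from h import *
c=eyes.camera("scene");d=eyes.camera("top")
a=cv2.resize(c["img"][100:230,180:310],None,fx=3,fy=3,interpolation=2);b=cv2.resize(d["img"][145:275,215:345],None,fx=3,fy=3,interpolation=2)
cv2.imwrite("pics/g6.png",np.hstack([a,b]))
E
```

```text
(no output)
```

View pics/g6.png

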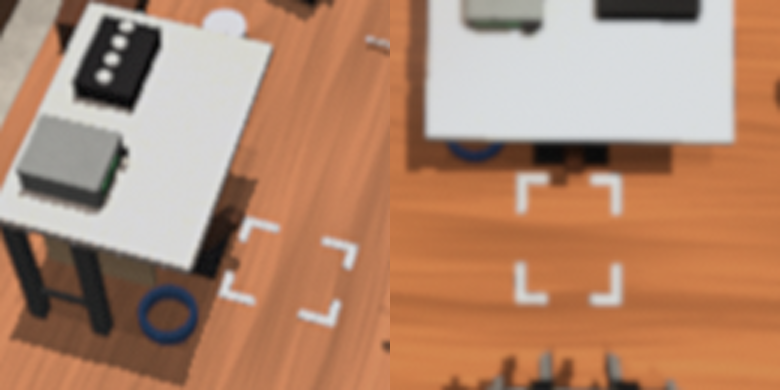

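The shaker stands under the shelf (right half: plate 535–608, handle end at 573,163) in line with the corners, its rod in the box. The shelf and tape roll are unmoved and the gripper is clear.

```bash
python3 -c "
from cell import ticket
print(ticket.sign_off())"
```

```text
the job is handed in; nothing more can be done
None
```

I slid the shaker onto the tape corners, paused, then slid it rod-first into the box. The gauge plate is pushed in by an estimated 4 to 5 mm, judged from the force step. I let go, left the shaker standing with nothing touching it, and handed the job in at about 24 s.

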